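# Find the socket that fits the magnet clamp's nut and tighten it

## Robot

A 6-joint arm with a two-finger parallel gripper is mounted at the origin on the work surface. World frame = base frame: x ahead of the robot, y to its left, z up, the work surface at z = 0. Lengths are in mm, angles in rad, forces in N, time in s.
With the tool pointing down it reaches from about 350 to 975 mm from the base axis. Payload 7.1 kg.
Tool frame: the origin (TCP) lies at the very end of the fingers, on their centre line; the grasp point (between the pads) lies 19 mm behind it (ctrl.pinch_z is the z of the grasp point in the tool frame, in mm); z points along the fingers, y is the direction in which the jaws open and shut (so a half turn about z gives the same grasp; the last joint's range is limited). The gripper opens to 88 mm and grips with 3 to 60 N. Pads are 20 mm wide; open, the fingers measure 115 mm over their backs; the gripper's body (75 mm by 178 mm) begins 61 mm behind the grasp point.
Start: joints at [1.212, 0.423, 1.63, -0, 1.089, -0.019], TCP at [208.279, 589.258, 222.675] pointing down, gripper open.
Joint ranges: [-3, 3], [-0.9, 2.11], [0.09, 2.58], [-1.31, 4.45], [0.11, 2.69], [-2.54, 2.54]. Speed limits (rad/s): [2.39, 2.39, 3.01, 3.14, 3.14, 3.14].

## Interface

Orientations are given as a rotation vector (axis times angle).
In Python, from workcell import get_obs, optics, ctrl gives the robot as it stands.
- The arm moves only by the shell command python3 -m jog 'ROWS'. ROWS is a JSON object of lists of equal length, an entry for each row: "delta_rot": the turn, a rotation vector about the tool's x, y, z in rad, a list of three; "translation": the shift along the tool's x, y, z in mm, a list of three; "hand": the opening, from -1 (shut) to 1 (fully open). In form: {"delta_rot": [[rx, ry, rz], ...], "translation": [[x, y, z], ...], "hand": [hand, ...]}. A call has 1 to 5 rows; each row is the pose to reach, as a shift and turn from the pose commanded when the call began, along the tool's axes at that moment; what a row does not reach only later rows make up. A row lasts 1/10 s, in which the tool goes at most 50 mm and 8.59 degrees, less where a joint would pass 70% of its speed; a pose out of reach is approached as far as the arm can. A call with a gripper value outside its range is refused whole. The fingers move at their own pace and stop on an object; the grip force is fixed at half the most. Time passes only in rows, so rows that repeat a pose let the fingers close. It gives the time, the measured TCP pose, the force and the opening at its end, in the units of the state.
- get_obs(): the state, without advancing time (a new reading comes with each control period).
- optics.get_image(name): name is "side" or "top" or "wrist"; returns the picture (400x640x3 uint8, red, green, blue); there is no depth.
- optics.calibration(name): a dict with "intrinsics" (3x3 intrinsics, pixels), "cam_to_world" (4x4, takes a point from camera to world coordinates). Camera axes: x right, y up, looking along -z (the intrinsics and any distortion apply to the point x, -y, -z); pixel columns grow to the right and rows downward; lengths in mm; the calibration is good to about 2 mm. A picture is of the moment at which its call begins: read the wrist's pose just before it. calibration takes no time and is no camera call; for the wrist camera it gives the pose at the moment of the call.
- ctrl.close_job(): hands the job in, once; it reports no verdict.
The state is a dict: "t": time; "qpos": joint angles; "qvel": joint speeds; "joint_torque": joint torques, N m; "ee_pos": TCP position; "orientation": TCP orientation; "ft_force": force on the tool from outside, world axes, zero at the start; "moment": the same for the moment, N m; "width": finger opening in mm.
Only numpy, scipy, OpenCV 4.12 (cv2) and the standard library are available. Lean on these libraries where they do the work, as an engineer would, in place of code of your own. Each camera call takes 0.05 s, during which the arm holds its last target. There are 200 camera calls.

## Task

The hex nut on top of the loudspeaker magnet clamp is only finger-tight: try the three sockets from the tray on it, as one is too small, one too large and one fits, and stand any that does not fit back upright in the tray. With the fitting socket pushed fully home over the nut, use it to turn the nut clockwise (seen from above) until it comes up tight at its stop. Finish still gripping that socket, fully seated on the tightened nut; never touch the nut with the fingers and leave the other things on the bench, and the adapter in the tray, where they are.

Things in the scene. Friction and masses are not known exactly. Their poses are not given: they have to be found in the camera images.
- socket_a: one of three dark steel hex sockets, alike outside: round, 38 mm diameter, 54 mm long, 0.28 kg, standing on the open end, hex opening (30 mm deep) unseen. Openings: 16, 20.4 and 27 mm across flats; which has which must be found by trying. Origin: centre of the open lower end; z up along it; x points square to a flat of the opening (repeats every 60 deg) and to a side of the square drive hole on top
- socket_b: one of three dark steel hex sockets, alike outside: round, 38 mm diameter, 54 mm long, 0.28 kg, standing on the open end, hex opening (30 mm deep) unseen. Openings: 16, 20.4 and 27 mm across flats; which has which must be found by trying. Origin: centre of the open lower end; z up along it; x points square to a flat of the opening (repeats every 60 deg) and to a side of the square drive hole on top
- socket_c: one of three dark steel hex sockets, alike outside: round, 38 mm diameter, 54 mm long, 0.28 kg, standing on the open end, hex opening (30 mm deep) unseen. Openings: 16, 20.4 and 27 mm across flats; which has which must be found by trying. Origin: centre of the open lower end; z up along it; x points square to a flat of the opening (repeats every 60 deg) and to a side of the square drive hole on top
- tray: shallow grey steel tray, fixed, 110 x 260 mm, rim 12 mm high. Sockets and adapter stand in it in one row along its long (y) middle line, 60 mm apart, in any order. Origin: centre of the underside; the inner floor is 3 mm above it
- clamp: magnet clamp, bolted to the bench: base 120 x 120 x 12 mm, on it a round stack of bright steel plates and a dark ferrite ring, 100 mm diameter, up to 46 mm above the bench, an aluminium pressing cap 68 mm diameter up to 56 mm, a washer 40 mm diameter up to 59 mm, the nut and a 12 mm stud up to 83 mm. Origin: centre of the underside, z up through the nut
- nut_seat (a point): point on the nut's axis at the top of the washer, 59 mm above the bench: the open end of a socket fully home rests here. The too small socket stops about 16 mm higher, on the nut; the too large one drops to here at any angle but turns round without taking the nut along
- nut_top (a point): middle of the top of the hex nut, 18 mm above nut_seat; turns with it; z up, x points at the middle of a flat (repeats every 60 deg). Nut 19 mm across flats, 18 mm high, top bevelled. The fitting socket goes down when turned within about 5 deg of the nut's flats and centred within about 1 mm; turning it then takes the nut along after up to 9 deg of play
- nut (a joint): angle of the nut, rad; grows clockwise seen from above (tightening). Starts at 0.2 to 0.6 and is tight against a firm stop at 1.2. Turning takes about 0.15 N m; it stays where left and does not rise or sink
- adapter: bystander in the tray row among the sockets, not to be moved: bright steel drive adapter, round body 26 mm diameter 24 mm high with a 12.5 mm square stub on top, 38 mm in all; origin at centre of underside
- speaker_a: bystander, loose, not to be moved; origin at centre of underside: small black loudspeaker, square frame 68 mm, 36 mm high
- speaker_b: bystander, loose, not to be moved; origin at centre of underside: small black loudspeaker, square frame 68 mm, 36 mm high
- speaker_c: bystander, loose, not to be moved; origin at centre of underside: small black loudspeaker, square frame 68 mm, 36 mm high
- coil_former: bystander, loose, not to be moved; origin at centre of underside: white plastic tube, 33 mm diameter, 30 mm high
- weight: bystander, loose, not to be moved; origin at centre of underside: brass spool-shaped weight, 64 mm diameter, 46 mm high
- glue_bottle: bystander, loose, not to be moved; origin at centre of underside: amber bottle with white nozzle, 48 mm diameter, 125 mm high
- cutters: bystander, loose, not to be moved: side cutters lying flat, 160 mm long, orange handles, 13 mm high; origin near the middle
Mind the look-alikes: they are no part of the job. What is shaped like the socket_a but purple is not meant.

How it is judged:
By the outcome, as a careful person would: the job done as asked, in the order asked, and still so for the second after the job is handed in, while the arm keeps its last pose, push and grip.
It also fails if it takes over 72 s, if anything falls off the work surface, if the arm or the gripper's body presses on something with over 40 N, if the wrist force passes 120 N, or if a joint passes its speed limit or range.

## Working session

There is one attempt and no reset: what is moved stays moved. The work goes in short steps, Python scripts to look and compute and a shell command to move; the robot and the scene stay as the last step left them, time stands still between calls to the robot, and variables do not carry over. Pictures are saved under pics/ and viewed, about 8 in all and at most 12, crops included, and the job is handed in when it is done.

```bash
ls; mkdir -p pics
cat > h.py <<'E'
import numpy as np, cv2
from workcell import get_obs, optics, ctrl
from scipy.spatial.transform import Rotation as R
def save(cam,name,crop=None,s=1):
    im=optics.get_image(cam)[:,:,::-1].copy()
    cv2.imwrite(f'pics/{name}_raw.png',im)
    if crop: im=im[crop[1]:crop[3],crop[0]:crop[2]]
    if s!=1: im=cv2.resize(im,None,fx=s,fy=s,interpolation=cv2.INTER_CUBIC)
    cv2.imwrite(f'pics/{name}.png',im)
def ray(c,u,v,z):
    K=np.array(c['intrinsics']);T=np.array(c['cam_to_world'])
    p=np.linalg.inv(K)@[u,v,1]; d=T[:3,:3]@[p[0],-p[1],-p[2]]; o=T[:3,3]
    return o+d*(z-o[2])/d[2]
def proj(c,P):
    K=np.array(c['intrinsics']);T=np.array(c['cam_to_world'])
    q=T[:3,:3].T@(np.array(P,float)-T[:3,3]); p=K@[q[0],-q[1],-q[2]]; return p[:2]/p[2]
def st():
    o=get_obs(); r=R.from_rotvec(o['orientation'])
    print('t',round(o['t'],2),'pos',np.round(o['ee_pos'],1),'F',np.round(o['ft_force'],1),'M',np.round(o['moment'],2),'w',round(o['width'],1))
    print(np.round(r.as_matrix(),3).tolist(),'q',np.round(o['qpos'],3))
E
python3 - <<'E'
from h import *
st()
save('top','top0'); save('wrist','w0')
for n in ('top','wrist','side'):
    c=optics.calibration(n); print(n,{k:np.round(v,3).tolist() for k,v in c.items()})
print(ctrl.pinch_z)
E
```

```text
pics
t 0.0 pos [208.1 588.7 221.9] F [-0.2  0.2  0.5] M [ 0.01 -0.01 -0.04] w 87.7
[[-0.943, 0.333, -0.001], [0.333, 0.943, -0.001], [0.0, -0.002, -1.0]] q [ 1.212  0.424  1.631  0.     1.089 -0.019]
top {'intrinsics': [[501.934, 0.0, 320.117], [0.0, 501.934, 205.292], [0.0, 0.0, 1.0]], 'cam_to_world': [[-0.096, 0.975, -0.2, 250.784], [-0.995, -0.095, 0.015, -57.122], [-0.004, 0.201, 0.98, 1475.049], [0.0, 0.0, 0.0, 1.0]]}
wrist {'intrinsics': [[284.216, 0.0, 318.144], [0.0, 284.216, 199.783], [0.0, 0.0, 1.0]], 'cam_to_world': [[0.334, -0.915, -0.228, 147.054], [0.943, 0.324, 0.082, 611.154], [-0.001, -0.242, 0.97, 383.218], [0.0, 0.0, 0.0, 1.0]]}
side {'intrinsics': [[427.006, 0.0, 313.218], [0.0, 427.006, 197.152], [0.0, 0.0, 1.0]], 'cam_to_world': [[0.699, 0.458, -0.549, 30.91], [-0.714, 0.428, -0.554, -597.825], [-0.018, 0.779, 0.626, 681.037], [0.0, 0.0, 0.0, 1.0]]}
-18.700000000000003
```

View pics/top0.png

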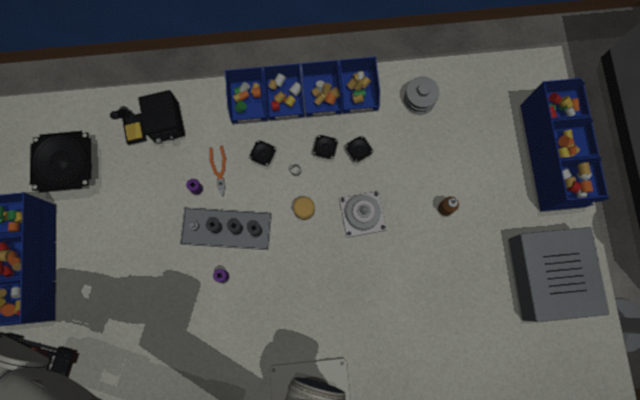

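The top view shows the tray around (226,228), with the adapter at (194,226) and the sockets at about (213,225), (234,226) and (254,228). The clamp is at (363,212), and two purple decoys sit outside the tray.

Run:
```python
from h import *
c=optics.calibration('top')
for n,u,v,z in [('adapt',194,226,38),('s1',213,225,57),('s2',234,226,57),('s3',254,228,57),('nut',364,210,80),('bott',452,202,125),('weight',303,207,46),('purp1',194,186,54),('purp2',221,275,54),('t1',184,208,12),('t2',271,212,12),('t3',269,249,12),('t4',181,244,12)]: print(n,np.round(ray(c,u,v,z),0))
im=cv2.imread('pics/top0_raw.png')
a=cv2.resize(im[195:260,170:285],None,fx=6,fy=6,interpolation=cv2.INTER_CUBIC)
cv2.imwrite('pics/tc.png',a)
```

```text
adapt [519. 291.  38.]
s1 [513. 232.  57.]
s2 [504. 172.  57.]
s3 [493. 115.  57.]
nut [ 510. -201.   80.]
bott [ 501. -439.  125.]
weight [542. -29.  46.]
purp1 [634. 281.  54.]
purp2 [369. 217.  54.]
t1 [581. 324.  12.]
t2 [544.  67.  12.]
t3 [434.  81.  12.]
t4 [474. 337.  12.]
```

```bash
cat >> h.py <<'E'
def plan(pos,yangle,n=1):
    """tool-down goto: yangle = world angle (deg) of tool y; prints per-call tool-frame moves"""
    o=get_obs(); r=R.from_rotvec(o['orientation']); m=r.as_matrix()
    cur=np.degrees(np.arctan2(m[1,1],m[0,1])); d=(cur-yangle+180)%360-180
    a=np.radians(yangle); Y=np.array([np.cos(a),np.sin(a),0]); Z=np.array([0,0,-1.]); X=np.cross(Y,Z)
    tgt=R.from_matrix(np.c_[X,Y,Z]); full=r.inv()*tgt
    # go cw/ccw the short way
    rv=full.as_rotvec(); dp=(np.array(pos)-o['ee_pos'])/n
    print('yaw now',round(cur,1),'turn cw',round(d,1))
    for i in range(n):
        ri=r*R.from_rotvec(rv*i/n); print('T',np.round(ri.inv().apply(dp),1).tolist(),'R',np.round(rv/n,4).tolist())
E
python3 -c "
from h import *
plan([500,165,200],-9.8,3)"
```

```text
yaw now 70.5 turn cw 80.3
T [-138.8, -100.8, 7.5] R [-0.0004, 0.0003, 0.4674]
T [-169.3, -27.4, 7.4] R [-0.0004, 0.0003, 0.4674]
T [-163.5, 51.8, 7.3] R [-0.0004, 0.0003, 0.4674]
```

```bash
python3 -m jog '{"delta_rot": [[0,0,0.467],[0,0,0.467],[0,0,0.467],[0,0,0.467],[0,0,0.467]], "translation": [[-138.8,-100.8,7.5],[-138.8,-100.8,7.5],[-138.8,-100.8,7.5],[-138.8,-100.8,7.5],[-138.8,-100.8,7.5]], "hand": [1,1,1,1,1]}'
python3 -m jog '{"delta_rot": [[0,0,0.467],[0,0,0.467],[0,0,0.467],[0,0,0.467],[0,0,0.467]], "translation": [[-169.3,-27.4,7.4],[-169.3,-27.4,7.4],[-169.3,-27.4,7.4],[-169.3,-27.4,7.4],[-169.3,-27.4,7.4]], "hand": [1,1,1,1,1]}'
python3 -m jog '{"delta_rot": [[0,0,0.467],[0,0,0.467],[0,0,0.467],[0,0,0.467],[0,0,0.467]], "translation": [[-163.5,51.8,7.3],[-163.5,51.8,7.3],[-163.5,51.8,7.3],[-163.5,51.8,7.3],[-163.5,51.8,7.3]], "hand": [1,1,1,1,1]}'
python3 - <<'E'
from h import *
st(); c=optics.calibration('wrist'); save('wrist','w1'); np.save('c1.npy',c,allow_pickle=True)
for P in [(513,232,57),(504,172,57),(493,115,57),(519,291,38)]: print(proj(c,P).round(0))
E
```

```text
t: 0.6
ee_pos: [306.6, 445.4, 214.8]
orientation: [1.238, 2.887, -0.003]
ft_force: [0.2, -0.0, -0.4]
width: 88.1
t: 1.1
ee_pos: [403.9, 305.7, 207.6]
orientation: [-1.871, -2.523, 0.0]
ft_force: [-0.3, 0.4, 0.0]
width: 88.4
t: 1.6
ee_pos: [501.6, 165.4, 200.3]
orientation: [2.403, 2.023, 0.001]
ft_force: [0.7, 1.3, 0.0]
width: 87.7
t 1.6 pos [501.6 165.4 200.3] F [0.7 1.3 0. ] M [-0.04  0.15  0.02] w 87.7
[[0.171, 0.985, 0.0], [0.985, -0.171, 0.0], [0.0, 0.0, -1.0]] q [0.296 0.311 1.862 0.    0.968 0.467]
[317. 127.]
[319. 185.]
[318. 235.]
[313.  70.]
```

View pics/w1.png

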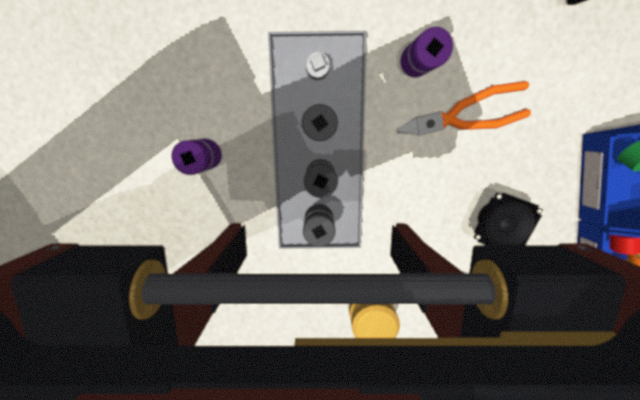

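The wrist view shows the adapter at (318,65) and sockets at (319,123), (321,180) and (319,231), with their drive holes turned like diamonds. I'll take a closer crop for centres and drive-hole angles.

Run:
```python
from h import *
c=np.load('c1.npy',allow_pickle=True).item()
im=cv2.imread('pics/w1_raw.png'); g=cv2.cvtColor(im,cv2.COLOR_BGR2GRAY)
for (u,v) in [(320,123),(320,180),(319,231)]:
    x0,y0=u-12,v-12; p=cv2.resize(g[y0:v+13,x0:u+13],None,fx=8,fy=8,interpolation=cv2.INTER_CUBIC)
    _,b=cv2.threshold(p,0,255,cv2.THRESH_BINARY_INV+cv2.THRESH_OTSU)
    k=cv2.findContours(b,cv2.RETR_EXTERNAL,cv2.CHAIN_APPROX_NONE)[0]; k=max(k,key=cv2.contourArea)
    M=cv2.moments(k); cu,cv_=M['m10']/M['m00']/8+x0-.44,M['m01']/M['m00']/8+y0-.44
    pts=k[:,0,:]/8+[x0-.44,y0-.44]
    W=np.array([ray(c,*q,57)[:2] for q in pts],np.float32)
    W0=ray(c,cu,cv_,57)
    rect=cv2.minAreaRect(W)
    print((cu,cv_),W0.round(1),'rect',rect, 'area',cv2.contourArea(k)/64)
a=cv2.resize(im[95:250,270:370],None,fx=5,fy=5,interpolation=cv2.INTER_CUBIC)[:775]
cv2.imwrite('pics/crop1.png',cv2.resize(a,None,fx=.77,fy=.77))
```

```text
(319.4110546125699, 122.49798660476813) [516.  236.6  57. ] rect ((515.98486328125, 236.54672241210938), (13.576834678649902, 13.552380561828613), 26.70195198059082) area 161.5546875
(320.2411873795761, 181.05566233140655) [506.4 175.9  57. ] rect ((506.512939453125, 175.78518676757812), (14.207147598266602, 13.246803283691406), 53.726531982421875) area 135.15625
(318.61606282344957, 231.36116600916264) [494.8 119.1  57. ] rect ((494.6962890625, 119.08948516845703), (13.453498840332031, 13.58369255065918), 19.528722763061523) area 122.78125
```

View pics/crop1.png

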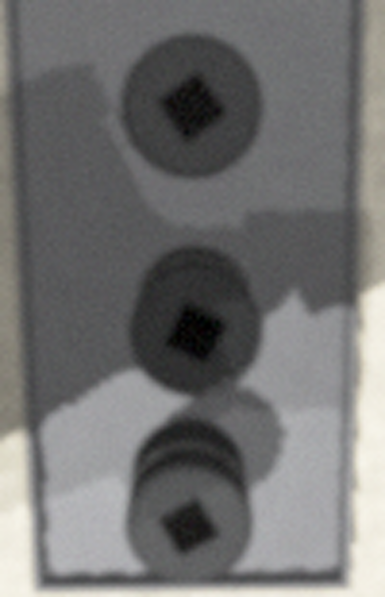

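```bash
python3 -c "
from h import *
plan([495.1,118.2,24],-10.2,1)"
```

```text
yaw now -9.7 turn cw 0.5
T [-48.5, 2.9, 176.3] R [-0.0004, -0.0004, 0.0081]
```

```bash
python3 -m jog '{"delta_rot": [[0,0,0.008],[0,0,0.008],[0,0,0.008],[0,0,0.008],[0,0,0.008]], "translation": [[-25,1.5,40],[-48.5,2.9,80],[-48.5,2.9,110],[-48.5,2.9,140],[-48.5,2.9,160]], "hand": [0.6,0.6,0.6,0.6,0.6]}'
python3 -m jog '{"delta_rot": [[0,0,0],[0,0,0],[0,0,0],[0,0,0],[0,0,0]], "translation": [[0,0,16],[0,0,16],[0,0,16],[0,0,16],[0,0,16]], "hand": [0.6,0.6,-1,-1,-1]}'
python3 -m jog '{"delta_rot": [[0,0,0],[0,0,0],[0,0,0],[0,0,0],[0,0,0]], "translation": [[0,0,0],[0,0,0],[0,0,0],[0,0,0],[0,0,0]], "hand": [-1,-1,-1,-1,-1]}'
python3 -c "
from h import *
st()"
```

```text
t: 2.15
ee_pos: [493.4, 119.3, 38.7]
orientation: [-2.406, -2.018, 0.002]
ft_force: [0.2, -0.1, -0.3]
width: 70.0
t: 2.65
ee_pos: [495.5, 117.9, 25.5]
orientation: [2.409, 2.016, 0.003]
ft_force: [0.1, -0.3, 0.2]
width: 49.3
t: 3.15
ee_pos: [495.0, 117.4, 25.1]
orientation: [-2.41, -2.015, -0.001]
ft_force: [-2.0, 1.5, 6.8]
width: 37.3
t 3.15 pos [495.  117.4  25.1] F [-2.   1.5  6.8] M [0.22 0.45 0.06] w 37.3
[[0.177, 0.984, 0.0], [0.984, -0.177, 0.0], [0.0, 0.0, -1.0]] q [0.209 0.58  1.984 0.    0.577 0.387]
```

```bash
python3 -m jog '{"delta_rot": [[0,0,0],[0,0,0],[0,0,0],[0,0,0],[0,0,0]], "translation": [[0,0,-35],[0,0,-80],[-15,0,-125],[-55,0,-165],[-105,0,-195]], "hand": [-1,-1,-1,-1,-1]}'
python3 -m jog '{"delta_rot": [[0,0,0],[0,0,0],[0,0,0],[0,0,0],[0,0,0]], "translation": [[-50,12,0],[-100,24,0],[-150,36,0],[-200,48,0],[-245,60,0]], "hand": [-1,-1,-1,-1,-1]}'
python3 -c "
from h import *
st();plan([495,-272,220],-10.2,1)"
```

```text
t: 3.65
ee_pos: [478.9, 25.8, 214.0]
orientation: [2.407, 2.017, 0.003]
ft_force: [0.6, -0.5, -2.0]
width: 37.8
t: 4.15
ee_pos: [493.2, -225.4, 211.5]
orientation: [-2.41, -2.014, 0.0]
ft_force: [0.6, -0.0, -3.4]
width: 37.6
t 4.15 pos [ 493.2 -225.4  211.5] F [ 0.6 -0.  -3.4] M [-0.11 -0.01  0.  ] w 37.6
[[0.178, 0.984, -0.0], [0.984, -0.178, 0.0], [0.0, -0.0, -1.0]] q [-0.451  0.317  1.823  0.     1.003 -0.272]
yaw now -10.2 turn cw -0.0
T [-45.5, 10.1, -8.5] R [-0.0004, -0.0002, -0.0006]
```

```bash
python3 -m jog '{"delta_rot": [[0,0,0],[0,0,0],[0,0,0],[0,0,0]], "translation": [[-45.5,10,-8.5],[-45.5,10,-8.5],[-45.5,10,-8.5],[-45.5,10,-8.5]], "hand": [-1,-1,-1,-1]}'
python3 - <<'E'
from h import *
st(); c=optics.calibration('wrist'); save('wrist','w2'); np.save('c2.npy',c,allow_pickle=True)
u,v=proj(c,(510,-201,77)); print(u,v); u,v=int(u),int(v)
im=cv2.imread('pics/w2_raw.png')
cv2.imwrite('pics/w2c.png',cv2.resize(im[40:240,220:420],None,fx=3,fy=3,interpolation=cv2.INTER_CUBIC))
E
```

```text
t: 4.55
ee_pos: [495.0, -268.9, 219.5]
orientation: [-2.409, -2.014, 0.001]
ft_force: [0.4, -0.3, -2.7]
width: 37.4
t 4.55 pos [ 495.  -268.9  219.5] F [ 0.4 -0.3 -2.7] M [-0.02  0.09  0.03] w 37.4
[[0.177, 0.984, -0.001], [0.984, -0.177, 0.001], [0.001, -0.002, -1.0]] q [-0.519  0.338  1.77   0.     1.036 -0.341]
320.30217704593457 125.70638085215565
```

View pics/w2c.png

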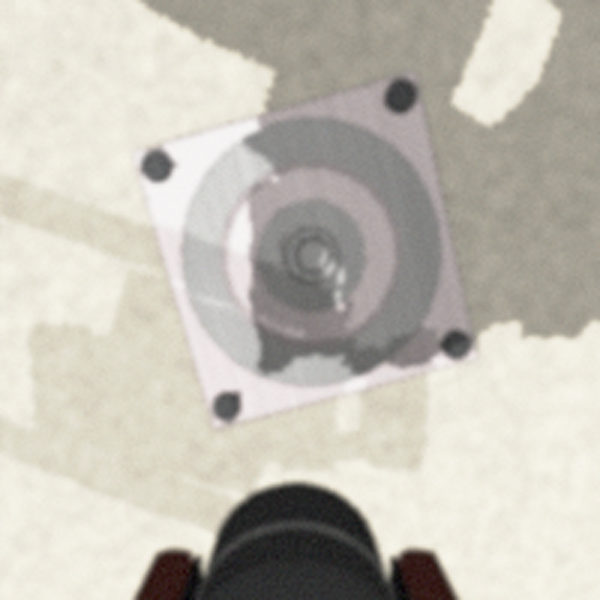

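The view shows the clamp with its stud at crop (312,255), about full-image (324,125), and the held socket at the bottom centre. The nut is in shadow, so I'll take a closer, contrast-enhanced look.

Run:
```python
from h import *
c=np.load('c2.npy',allow_pickle=True).item()
im=cv2.imread('pics/w2_raw.png')[95:155,294:354]
L=cv2.cvtColor(im,cv2.COLOR_BGR2GRAY); L=cv2.resize(L,None,fx=10,fy=10,interpolation=cv2.INTER_CUBIC)
L=cv2.createCLAHE(3,(4,4)).apply(cv2.GaussianBlur(L,(0,0),6))
cv2.imwrite('pics/nut.png',L)
print('stud',ray(c,324,125,83),'washer if same px',ray(c,324,125,59))
```

```text
stud [ 513.76628349 -201.04399305   83.        ] washer if same px [ 514.24347909 -200.79948555   59.        ]
```

View pics/nut.png

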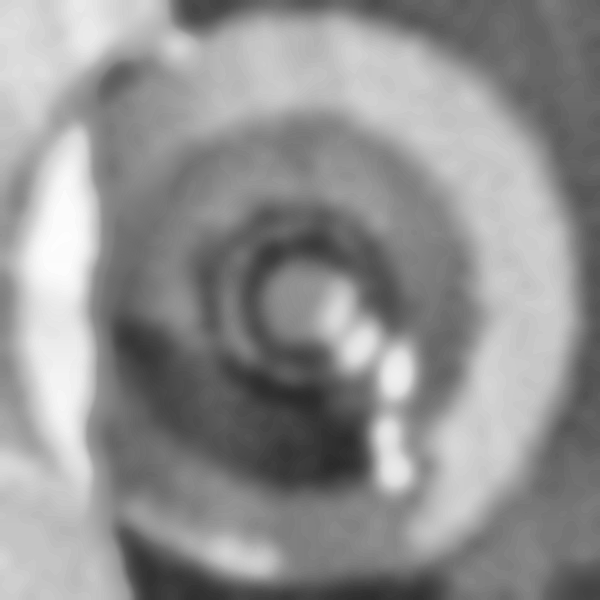

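```bash
python3 -m jog '{"delta_rot": [[0,0,0],[0,0,0],[0,0,0],[0,0,0]], "translation": [[2,-2,40],[4,-3,80],[6,-3,108],[6,-3,108]], "hand": [-1,-1,-1,-1]}'
python3 - <<'E'
from h import *
st(); c=optics.calibration('wrist'); save('wrist','w3'); np.save('c3.npy',c,allow_pickle=True)
u,v=proj(c,(513.5,-200.5,77)); print(u,v); u,v=int(u),int(v)
im=cv2.imread('pics/w3_raw.png')[v-30:v+30,u-30:u+30]
L=cv2.cvtColor(im,cv2.COLOR_BGR2GRAY); L=cv2.resize(L,None,fx=10,fy=10,interpolation=cv2.INTER_CUBIC)
cv2.imwrite('pics/nut2.png',cv2.createCLAHE(3,(4,4)).apply(cv2.GaussianBlur(L,(0,0),4)))
E
```

```text
t: 5.0
ee_pos: [491.3, -260.4, 108.5]
orientation: [-2.402, -2.013, 0.004]
ft_force: [-0.2, -0.2, -2.7]
width: 37.4
t 5.0 pos [ 491.3 -260.4  108.5] F [-0.2 -0.2 -2.7] M [-0.1   0.12  0.04] w 37.4
[[0.175, 0.985, -0.007], [0.985, -0.175, 0.004], [0.003, -0.008, -1.0]] q [-0.509  0.486  1.852  0.     0.812 -0.333]
334.62510022595507 134.2423976336732
```

View pics/nut2.png

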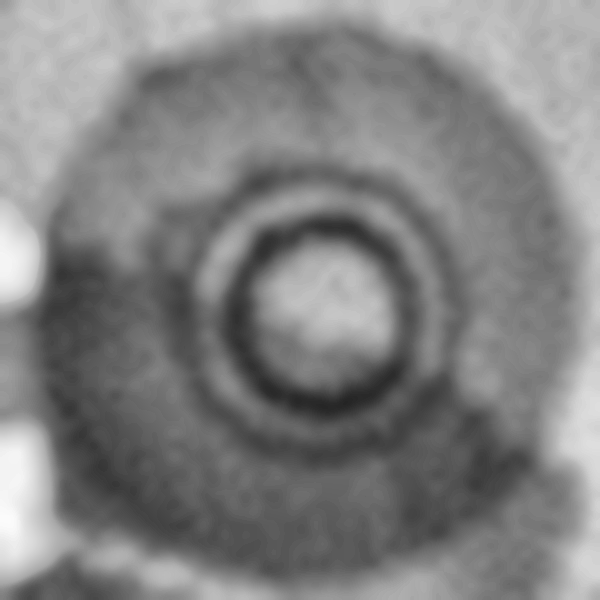

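The stud top is clear at crop (322,315). Of the hex I can only make out a probable corner at crop (165,215) and another near (460,400). I'll measure the 6-fold angle numerically.

Run:
```python
from h import *
c=np.load('c3.npy',allow_pickle=True).item()
g=cv2.cvtColor(cv2.imread('pics/w3_raw.png'),cv2.COLOR_BGR2GRAY).astype(np.float32)
u0,v0=304+32.2-.45,104+31.5-.45
S=ray(c,u0,v0,83); print('stud',S.round(1))
# washer centre: fit darkish washer edge? rectify at nut-top plane z=77 around stud axis
ax=S[:2]
th=np.radians(np.arange(0,360,1.)); rr=np.arange(4,24,.2)
def polar(z):
    m=np.array([[proj(c,(ax[0]+r*np.cos(t),ax[1]+r*np.sin(t),z)) for t in th] for r in rr],np.float32)
    return cv2.remap(g,m[...,0],m[...,1],cv2.INTER_CUBIC)
for z in (60,68,75):
    P=polar(z); G=np.abs(np.gradient(P,axis=0))
    D=P-cv2.blur(P,(61,1))
    for r0,r1 in [(8,9.2),(9.2,10.2),(10,11.2),(11,12.5)]:
        s=(rr>=r0)&(rr<r1); row=P[s].mean(0); F=np.fft.rfft(row)
        print(z,(r0,r1),'amp4-8',np.round(np.abs(F[4:9])/180,1),'phase6 max at deg',round((-np.degrees(np.angle(F[6]))/6)%60,1))
P=polar(70); 
im=cv2.resize(cv2.normalize(P[:70],None,0,255,cv2.NORM_MINMAX).astype(np.uint8),(720,420))
cv2.imwrite('pics/polar.png',cv2.createCLAHE(4,(3,6)).apply(im))
```

```text
stud [ 513.9 -201.    83. ]
60 (8, 9.2) amp4-8 [1.5 1.4 1.8 1.1 0.5] phase6 max at deg 28.7
60 (9.2, 10.2) amp4-8 [1.8 2.4 1.5 1.8 0.3] phase6 max at deg 22.1
60 (10, 11.2) amp4-8 [1.5 2.5 0.5 1.2 1.2] phase6 max at deg 13.9
60 (11, 12.5) amp4-8 [0.6 2.8 1.  1.2 1.1] phase6 max at deg 42.9
68 (8, 9.2) amp4-8 [1.5 1.4 1.8 1.4 0.3] phase6 max at deg 29.5
68 (9.2, 10.2) amp4-8 [2.6 2.5 1.5 1.8 0.5] phase6 max at deg 21.3
68 (10, 11.2) amp4-8 [1.3 2.5 0.5 1.6 1.2] phase6 max at deg 21.4
68 (11, 12.5) amp4-8 [0.9 3.1 1.1 1.2 0.9] phase6 max at deg 40.6
75 (8, 9.2) amp4-8 [2.  1.4 1.8 1.4 0.5] phase6 max at deg 29.4
75 (9.2, 10.2) amp4-8 [2.4 2.8 1.5 2.  0.7] phase6 max at deg 22.1
75 (10, 11.2) amp4-8 [1.8 2.8 0.8 1.7 0.9] phase6 max at deg 28.7
75 (11, 12.5) amp4-8 [1.  3.  0.8 1.  0.7] phase6 max at deg 41.0
```

View pics/polar.png

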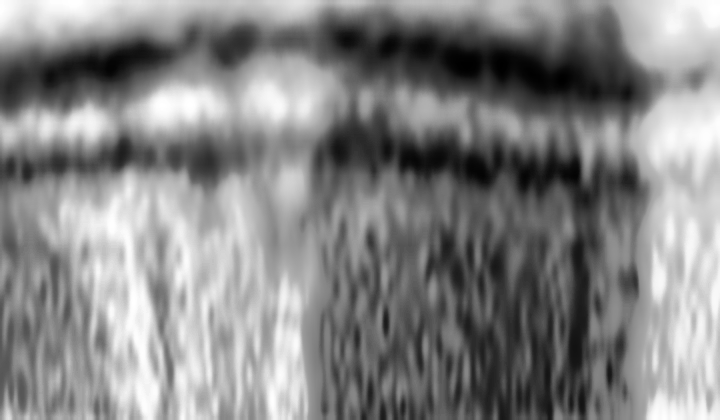

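The angle evidence is weak: corners are perhaps near 20° mod 60. I'll settle it by feel. The stud axis came out at (513.9, -201.0) and (513.3, -200.5) in two views, which agrees.

```bash
python3 -c "
from h import *
plan([513.7,-202,106],-10.2,1)"
```

```text
yaw now -10.1 turn cw 0.1
T [62.2, 10.2, 4.8] R [-0.0042, -0.0015, 0.002]
```

```bash
python3 -m jog '{"delta_rot": [[0,0,0],[0,0,0],[0,0,0],[0,0,0],[0,0,0]], "translation": [[0,0,-8],[30,5,-8],[62.2,10.2,-8],[62.2,10.2,-4],[62.2,10.2,-4]], "hand": [-1,-1,-1,-1,-1]}'
python3 -c "
from h import *
st()
plan([513.7,-202,104],-10.2,1)"
```

```text
t: 5.55
ee_pos: [516.2, -203.9, 118.1]
orientation: [2.406, 2.016, 0.002]
ft_force: [-0.8, -0.5, -3.5]
width: 37.5
t 5.55 pos [ 516.2 -203.9  118.1] F [-0.8 -0.5 -3.5] M [-0.08  0.11  0.02] w 37.5
[[0.175, 0.985, 0.003], [0.985, -0.175, -0.001], [-0.001, 0.003, -1.0]] q [-0.397  0.465  1.857 -0.     0.816 -0.221]
yaw now -10.1 turn cw 0.1
T [1.4, -2.8, 14.1] R [0.0029, 0.0009, 0.002]
```

```bash
python3 -m jog '{"delta_rot": [[0,0,0],[0,0,0],[0,0,0],[0,0,0],[0,0,0]], "translation": [[0,0,6],[1,-1,10],[1,-2,11],[1,-2,11],[1,-2,11]], "hand": [-1,-1,-1,-1,-1]}'
python3 -c "
from h import *
st()
plan([513.7,-202,97],-10.2,1)"
```

```text
t: 6.05
ee_pos: [513.0, -203.1, 105.0]
orientation: [-2.411, -2.014, 0.0]
ft_force: [-1.3, -0.5, -2.7]
width: 37.5
t 6.05 pos [ 513.  -203.1  105. ] F [-1.3 -0.5 -2.7] M [-0.04  0.11  0.01] w 37.5
[[0.178, 0.984, -0.0], [0.984, -0.178, 0.0], [0.0, -0.0, -1.0]] q [-0.398  0.483  1.868 -0.     0.79  -0.22 ]
yaw now -10.2 turn cw -0.0
T [1.2, 0.5, 8.0] R [-0.0002, -0.0, -0.0006]
```

Now I'll go down in stages, checking force each time.

```bash
python3 -m jog '{"delta_rot": [[0,0,0],[0,0,0],[0,0,0],[0,0,0]], "translation": [[1.2,0.5,2],[1.2,0.5,4],[1.2,0.5,6],[1.2,0.5,6]], "hand": [-1,-1,-1,-1]}'
python3 -m jog '{"delta_rot": [[0,0,0],[0,0,0],[0,0,0]], "translation": [[0,0,2],[0,0,3],[0,0,3]], "hand": [-1,-1,-1]}'
python3 -m jog '{"delta_rot": [[0,0,0],[0,0,0],[0,0,0]], "translation": [[0,0,1],[0,0,2],[0,0,2]], "hand": [-1,-1,-1]}'
python3 -c "
from h import *
st()"
```

```text
t: 6.45
ee_pos: [513.7, -201.5, 98.7]
orientation: [-2.41, -2.015, 0.001]
ft_force: [-0.3, 0.1, -3.7]
width: 37.5
t: 6.75
ee_pos: [513.8, -201.5, 95.9]
orientation: [-2.41, -2.015, 0.0]
ft_force: [-0.5, 0.3, -2.8]
width: 37.5
t: 7.05
ee_pos: [513.6, -201.6, 93.9]
orientation: [-2.41, -2.015, 0.001]
ft_force: [-1.1, -0.2, -3.3]
width: 37.8
t 7.05 pos [ 513.6 -201.6   93.9] F [-1.1 -0.2 -3.3] M [-0.09  0.32  0.  ] w 37.8
[[0.177, 0.984, -0.001], [0.984, -0.177, 0.0], [0.0, -0.001, -1.0]] q [-0.396  0.501  1.872 -0.     0.769 -0.217]
```

It's past the nut top with no contact, so this socket is either the fitting one or the large one. I'll keep going down.

```bash
python3 -m jog '{"delta_rot": [[0,0,0],[0,0,0],[0,0,0],[0,0,0],[0,0,0]], "translation": [[0,0,3],[0,0,6],[0,0,9],[0,0,11],[0,0,11]], "hand": [-1,-1,-1,-1,-1]}'
python3 -m jog '{"delta_rot": [[0,0,0],[0,0,0],[0,0,0]], "translation": [[0,0,1],[0,0,2],[0,0,2.5]], "hand": [-1,-1,-1]}'
python3 -c "
from h import *
st()"
```

```text
t: 7.55
ee_pos: [513.5, -201.5, 82.5]
orientation: [-2.409, -2.015, 0.001]
ft_force: [-2.6, -1.2, -4.5]
width: 37.4
t: 7.85
ee_pos: [513.5, -201.6, 81.1]
orientation: [-2.41, -2.015, 0.001]
ft_force: [-8.9, 1.5, 11.2]
width: 37.7
t 7.85 pos [ 513.5 -201.6   81.1] F [-8.9  1.5 11.2] M [ 0.08  1.48 -0.01] w 37.7
[[0.177, 0.984, -0.001], [0.984, -0.177, 0.0], [0.0, -0.001, -1.0]] q [-0.396  0.522  1.877 -0.     0.743 -0.217]
```

The socket rests at z = 81.1 with a contact force of about 14 N, so it's at the seat. I'll ease the press slightly, turn clockwise and watch the z moment.

```bash
python3 -m jog '{"delta_rot": [[0,0,0],[0,0,0.12],[0,0,0.24],[0,0,0.36],[0,0,0.36]], "translation": [[0,0,-1.5],[0,0,-1.5],[0,0,-1.5],[0,0,-1.5],[0,0,-1.5]], "hand": [-1,-1,-1,-1,-1]}'
python3 -c "
from h import *
st()"
python3 -m jog '{"delta_rot": [[0,0,0.1],[0,0,0.2],[0,0,0.2]], "translation": [[0,0,0],[0,0,0],[0,0,0]], "hand": [-1,-1,-1]}'
python3 -c "
from h import *
st()"
```

```text
t: 8.35
ee_pos: [512.9, -201.6, 81.9]
orientation: [-2.733, -1.546, 0.002]
ft_force: [-6.2, -0.9, -1.3]
width: 37.6
t 8.35 pos [ 512.9 -201.6   81.9] F [-6.2 -0.9 -1.3] M [-0.33  1.29 -0.01] w 37.6
[[0.515, 0.857, -0.002], [0.857, -0.515, 0.0], [-0.001, -0.002, -1.0]] q [-3.960e-01  5.210e-01  1.877e+00 -1.000e-03  7.460e-01  1.460e-01]
t: 8.65
ee_pos: [512.8, -201.5, 81.8]
orientation: [-2.874, -1.267, 0.003]
ft_force: [-6.0, -1.2, 0.0]
width: 37.8
t 8.65 pos [ 512.8 -201.5   81.8] F [-6.  -1.2  0. ] M [-0.33  1.31  0.03] w 37.8
[[0.675, 0.738, -0.002], [0.738, -0.675, 0.0], [-0.001, -0.002, -1.0]] q [-3.960e-01  5.210e-01  1.877e+00 -1.000e-03  7.460e-01  3.450e-01]
```

```bash
python3 -m jog '{"delta_rot": [[0,0,0.1],[0,0,0.2],[0,0,0.3]], "translation": [[0,0,0],[0,0,0],[0,0,0]], "hand": [-1,-1,-1]}'
python3 -c "
from h import *
st()"
python3 -m jog '{"delta_rot": [[0,0,0.1],[0,0,0.2],[0,0,0.3]], "translation": [[0,0,0],[0,0,0],[0,0,0]], "hand": [-1,-1,-1]}'
python3 -c "
from h import *
st()"
```

```text
t: 8.95
ee_pos: [512.7, -201.5, 81.8]
orientation: [-3.031, -0.821, 0.003]
ft_force: [-5.3, -1.4, -1.5]
width: 37.4
t 8.95 pos [ 512.7 -201.5   81.8] F [-5.3 -1.4 -1.5] M [-0.19  1.32  0.16] w 37.4
[[0.863, 0.505, -0.002], [0.505, -0.863, 0.0], [-0.002, -0.001, -1.0]] q [-3.960e-01  5.210e-01  1.877e+00 -1.000e-03  7.460e-01  6.460e-01]
t: 9.25
ee_pos: [512.7, -201.4, 81.8]
orientation: [-3.12, -0.359, 0.004]
ft_force: [-5.9, -0.1, -0.7]
width: 37.4
t 9.25 pos [ 512.7 -201.4   81.8] F [-5.9 -0.1 -0.7] M [-0.08  1.35  0.3 ] w 37.4
[[0.974, 0.227, -0.002], [0.227, -0.974, 0.0], [-0.002, -0.001, -1.0]] q [-3.960e-01  5.210e-01  1.877e+00 -1.000e-03  7.460e-01  9.460e-01]
```

```bash
for i in 1; do python3 -m jog '{"delta_rot": [[0,0,0.05],[0,0,0.1]], "translation": [[0,0,0],[0,0,0]], "hand": [-1,-1]}'; done
python3 -c "
from h import *
st()"
python3 -m jog '{"delta_rot": [[0,0,0.05],[0,0,0.1]], "translation": [[0,0,0],[0,0,0]], "hand": [-1,-1]}'
python3 -c "
from h import *
st()"
```

```text
t: 9.45
ee_pos: [512.7, -201.4, 81.8]
orientation: [-3.134, -0.207, 0.004]
ft_force: [-5.0, -0.7, -1.0]
width: 37.6
t 9.45 pos [ 512.7 -201.4   81.8] F [-5.  -0.7 -1. ] M [-0.12  1.22  0.52] w 37.6
[[0.991, 0.132, -0.002], [0.132, -0.991, 0.0], [-0.002, -0.001, -1.0]] q [-3.960e-01  5.210e-01  1.877e+00 -1.000e-03  7.460e-01  1.044e+00]
t: 9.65
ee_pos: [512.7, -201.3, 81.7]
orientation: [-3.141, -0.05, 0.004]
ft_force: [-7.2, -0.5, -1.6]
width: 37.6
t 9.65 pos [ 512.7 -201.3   81.7] F [-7.2 -0.5 -1.6] M [-0.17  1.27  0.42] w 37.6
[[0.999, 0.032, -0.002], [0.032, -0.999, 0.001], [-0.002, -0.001, -1.0]] q [-3.950e-01  5.210e-01  1.877e+00 -1.000e-03  7.460e-01  1.144e+00]
```

The moment rose from 0.16 N m (nut running) to about 0.5 N m after 1.2 to 1.36 rad of turning. That is what the firm stop should feel like, and the large socket couldn't produce it. I'll relieve the side load, reseat, and confirm with one more nudge.

```bash
python3 -m jog '{"delta_rot": [[0,0,0],[0,0,0],[0,0,0],[0,0,0]], "translation": [[-0.4,0,0],[-0.8,0,1],[-0.8,0,2],[-0.8,0,2]], "hand": [-1,-1,-1,-1]}'
python3 -c "
from h import *
st()"
python3 -m jog '{"delta_rot": [[0,0,0.04],[0,0,0.08],[0,0,0.08]], "translation": [[0,0,0],[0,0,0],[0,0,0]], "hand": [-1,-1,-1]}'
python3 - <<'E'
from h import *
st(); c=optics.calibration('side'); u,v=map(int,proj(c,(513,-201,80))); print(u,v)
u=min(max(u,75),565); v=min(max(v,70),330)
save('side','s1',(u-75,v-70,u+75,v+70),5)
E
```

```text
t: 10.05
ee_pos: [512.9, -201.4, 81.5]
orientation: [-3.141, -0.052, 0.001]
ft_force: [-8.9, 3.0, 14.9]
width: 37.3
t 10.05 pos [ 512.9 -201.4   81.5] F [-8.9  3.  14.9] M [0.56 1.83 0.08] w 37.3
[[0.999, 0.033, -0.0], [0.033, -0.999, 0.0], [-0.0, -0.0, -1.0]] q [-0.396  0.521  1.878  0.     0.743  1.141]
t: 10.35
ee_pos: [513.9, -201.5, 81.2]
orientation: [3.141, -0.074, 0.003]
ft_force: [-3.9, 3.2, 6.1]
width: 37.3
t 10.35 pos [ 513.9 -201.5   81.2] F [-3.9  3.2  6.1] M [0.67 0.76 0.39] w 37.3
[[0.999, -0.047, 0.002], [-0.047, -0.999, -0.0], [0.002, 0.0, -1.0]] q [-3.950e-01  5.220e-01  1.878e+00  1.000e-03  7.410e-01  1.222e+00]
345 235
```

View pics/s1.png

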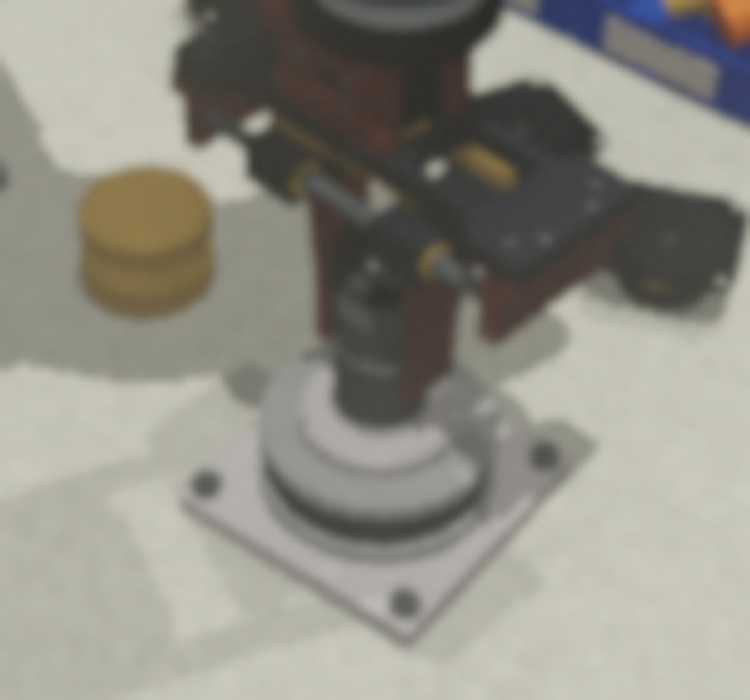

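The side view shows the socket at crop (375,370), upright in the fingers with its lower end flush on the washer, and the weight undisturbed at (145,240). I'll do one last clockwise nudge to confirm the stop.

```bash
python3 -m jog '{"delta_rot": [[0,0,0.05],[0,0,0.1],[0,0,0.15],[0,0,0.15]], "translation": [[0,0,0],[0,0,0],[0,0,0],[0,0,0]], "hand": [-1,-1,-1,-1]}'
python3 -c "
from h import *
st()"
python3 -m jog '{"delta_rot": [[0,0,0],[0,0,0],[0,0,0],[0,0,0]], "translation": [[0,0,0.5],[0,0,0.5],[0,0,0.5],[0,0,0.5]], "hand": [-1,-1,-1,-1]}'
python3 -c "
from h import *
st(); save('top','top1')
a=cv2.imread('pics/top0_raw.png');b=cv2.imread('pics/top1_raw.png')
cv2.imwrite('pics/end.png',b[120:300,160:480])"
```

```text
t: 10.8
ee_pos: [515.9, -202.0, 81.2]
orientation: [3.125, -0.309, 0.009]
ft_force: [5.3, 2.6, 2.0]
width: 37.9
t 10.8 pos [ 515.9 -202.    81.2] F [5.3 2.6 2. ] M [ 0.55 -0.63  0.37] w 37.9
[[0.981, -0.196, 0.006], [-0.196, -0.981, -0.001], [0.006, 0.0, -1.0]] q [-3.950e-01  5.230e-01  1.876e+00  1.000e-03  7.370e-01  1.372e+00]
t: 11.2
ee_pos: [516.0, -202.1, 81.2]
orientation: [3.126, -0.306, 0.009]
ft_force: [4.6, 4.1, 6.9]
width: 37.6
t 11.2 pos [ 516.  -202.1   81.2] F [4.6 4.1 6.9] M [ 0.69 -0.47  0.4 ] w 37.6
[[0.981, -0.194, 0.006], [-0.194, -0.981, -0.001], [0.006, 0.0, -1.0]] q [-3.950e-01  5.230e-01  1.876e+00  1.000e-03  7.370e-01  1.370e+00]
```

View pics/end.png

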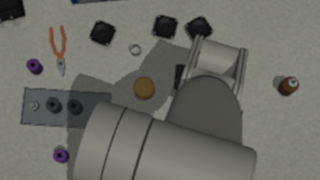

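The top view shows the adapter and the other two sockets still standing in the tray, at (35,105), (54,104) and (74,106), with the bystanders in place. The moment holds at about 0.4 N m with the socket still at seat height, so I'm handing in.

```bash
python3 -c "
from h import *
print(ctrl.close_job()); st()"
```

```text
the job is handed in; nothing more can be done
None
the job is handed in; nothing more can be done
```

The nut is tightened to its stop, and the arm finished still gripping the socket, which is seated on the nut. I handed the job in at about 11 s of the 72 s allowed.

- **Which socket:** I took the one at the clamp end of the tray row. It went over the nut on the first try, so I did not try the other two or move them.
- **Seating:** the socket stopped at 81.1 mm tool height against an expected 81 mm, with about 14 N of contact. The side picture showed it flush on the washer.
- **Tightening:** I turned it clockwise about 1.2 rad. The moment was about 0.16 N m while the nut ran, then rose to 0.4–0.5 N m. Further turning only made the fingers slip round the socket, so I took that as the stop. A too-large socket would have turned freely.
- **Last checks:** tool height was 81.2 mm, downward push about 10 N, finger opening 37.6 mm and moment 0.4 N m. In the last top picture everything the arm wasn't hiding was where it started, including the other two sockets and the adapter.

**Checks that failed or disagreed:**
- I could not read the nut's hex angle reliably from the pictures. The stop is judged from the moment alone, because the nut is hidden under the socket.
- During the last nudges the tool drifted about 3 mm sideways and 0.5° in tilt as the fingers slipped. Grip and height held, and I did not re-centre it.

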